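Press a label holder home behind the bench shelf's lip

ROBOT

A 7-joint arm with a two-finger parallel gripper is mounted at the origin on the work surface. World frame = base frame: x ahead of the robot, y to its left, z up, the work surface at z = 0. Lengths are in m, angles in rad, forces in N, time in s.
With the tool pointing down it reaches from about 0.35 to 0.9 m from the base axis. Payload 19.9 kg.
Tool frame: the origin (TCP) lies midway between the tips of the shut fingers; the grasp point (between the pads) lies 19 mm behind it; z points along the fingers, y is the direction in which the jaws open and shut (so a half turn about z gives the same grasp; the last joint's range is limited). The gripper opens to 85 mm and grips with 20 to 120 N. Pads are 22 mm wide; open, the fingers measure 114 mm over their backs; the gripper's body (76 mm by 85 mm) begins 54 mm behind the grasp point. The pads swing forward as they close: fully open they stand 13 mm farther back than shut.
Start: joints at [1.298, 0.417, -0.01, 1.614, 0.005, 1.111, -0.053], TCP at [0.144, -0.608, 0.231] pointing down, gripper open.
Joint ranges: [-2.81, 2.81], [-0.39, 2.02], [-1.27, 1.25], [0.06, 2.57], [-1.19, 4.33], [0.19, 2], [-2.82, 2.82]. Speed limits (rad/s): [1.89, 1.89, 2.39, 2.39, 3.01, 3.01, 3.01].

INTERFACE

Orientations are given as a unit quaternion [w, x, y, z].
In Python, from station import * gives the robot as it stands. The module is installed in compiled form; this text tells all that it offers.
- The arm moves only by the tool jog_arm, never from a script. Its argument "steps" is a list of rows, each an object of numbers: "tx", "ty", "tz": the shift along the world's x, y, z in mm; "roll": the turn about the world's z in rad. In form: [{"tx": .., "ty": .., "tz": .., "roll": ..}, ...]. A call has 1 to 12 rows; each row is the pose to reach, as a shift and turn from the pose commanded when the call began; what a row does not reach only later rows make up. A row lasts 1/10 s, in which the tool goes at most 50 mm and 8.59 degrees, less where a joint would pass 70% of its speed; a pose out of reach is approached as far as the arm can. A call with a gripper value outside its range is refused whole. "fingers" is the opening, from 0 (shut) to 1 (fully open), set as the call begins (left out, the last holds). The fingers move at their own pace and stop on an object; "squeeze" is the grip in N (left out, the last holds). Time passes only in rows, so rows that repeat a pose let the fingers close. It gives the time, the measured TCP pose, the force and the opening at its end, in the units of the state.
- sense(): the state, without advancing time (a new reading comes with each control period).
- snapshot(name): name is "side" or "top" or "wrist"; returns the picture (400x640x3 uint8, blue, green, red); there is no depth.
- camera_model(name): a dict with "fx", "fy", "cx", "cy" (pixels), "cam_to_world" (4x4, takes a point from camera to world coordinates). Camera axes: x right, y down, z forward; pixel columns grow to the right and rows downward; lengths in m; the calibration is good to about 2 mm. A picture is of the moment at which its call begins: read the wrist's pose just before it. camera_model takes no time and is no camera call; for the wrist camera it gives the pose at the moment of the call.
- close_job(): hands the job in, once; it reports no verdict.
Trained networks look in the newest picture that a camera, given by its name, has taken for a name from the list of things; names that differ only in an ending like _2 or _b are one class to them, and where a whole thing is asked for, a point or a joint stands for the part that bears it (a point fixed in the world has none). Each returns a list of dicts, best first, with "score" (0 to 1); they miss things now and then, are a little off and sometimes report something else, mostly with a low value. They report only what shows in the picture. A call takes as long as a camera call. They do not tell look-alikes from the thing itself.
- regions_of(camera, target): "mask" (400x640 bool, what is visible of it).
- place_of(camera, target): "position" ([x, y, z] in m, in world coordinates, good to about 4 mm: a listed point, or the origin of a listed thing).
The state is a dict: "time": time; "qpos": joint angles; "joint_velocities": joint speeds; "joint_efforts": joint torques, N m; "tcp_pos": TCP position; "tool_rot": TCP orientation; "force": force on the tool from outside, world axes, zero at the start; "ft_torque": the same for the moment, N m; "opening": finger opening in m.
Only numpy, scipy, OpenCV 4.12 (cv2) and the standard library are available. Lean on these libraries where they do the work, as an engineer would, in place of code of your own. Each camera call takes 0.05 s, during which the arm holds its last target.

TASK

Take the white label holder out of its grey stand by its black grip, slide its bottom edge down behind the metal lip in the open bay of the shelf's edge rail, blue card facing out over the lip, and push it fully home against the orange sprung seat without forcing it. Finish while still gripping the holder and keeping the seat pressed all the way down, so that a colleague can fasten it; do not let go. Leave the parts tray, screw jar and screwdriver where they are.

Things in the scene. Friction and masses are not known exactly. Their poses are not given: they have to be found in the camera images.
- label_holder: White plastic label holder, about 80 g: upright plate 80 mm wide (y), 6 thick (x), 66 high; black grip block on top, 40 wide, 14 thick, 62 to 90 mm up. Its -x face bears a card frame (78 wide, standing out 3.5 mm, 34 to 58 mm up) with a blue card. Origin: centre of the bottom edge, z up. Starts upright in the stand's slot, its bottom 6 mm above the table.
- holder_grip (a point): Centre of the holder's black grip block, 76 mm above the holder's bottom edge; axes as the holder's. Pinch it across the 14 mm thickness (holder x); fingertips may pass down beside the plate.
- card (a point): Middle of the blue card's face, 7 mm to -x and 46 mm above the holder's origin.
- stand: Fixed grey stand 60 (x) x 110 (y) x 26 mm high; slot 8 x 88 mm along its y, 20 mm deep, which holds the holder's bottom with 1 mm clearance on each face. Origin: centre of the underside on the table. Holder and stand axes are parallel at the start.
- shelf: Fixed grey bench shelf on black pipe legs: board 156 mm deep (x), 340 wide (y), top at 75 mm; two white bins on it (40 mm high, fronts 70 mm behind the slot). Along its front (-x, robot side) runs an aluminium rail: a lip, a slot, a back strip. Black plastic fills the slot except in the middle bay. Origin: on the table under the board's middle.
- slot_mouth (a point): Middle of the open bay, midway between lip and back strip, level with the lip's top (80 mm above the table); axes as the shelf's. Bay 92 mm long (y), slot 10 mm wide (x): 2 mm clearance each side of the holder. The back strip (+x) is 10 mm higher than the lip; the lip flares out 45 degrees to -x, about 5 mm up. Holder fully home: its origin 25 mm below this point.
- seat (a joint): Orange sprung seat bar at the bottom of the bay, which the holder's bottom edge pushes straight down. 0 = up (bar top 17 mm below the lip's top), 0.008 m = fully down on its solid stop. About 3 N starts it moving, 8 N bottoms it; it springs back when released.
- parts_tray: Loose pink divided tray, 80 x 100 x 35 mm high, on the table; origin: centre of underside. A bystander.
- screw_jar: Loose clear jar with blue cap, 54 mm diameter, 70 mm high, on the table; origin: centre of underside. A bystander.
- driver: Loose screwdriver with a yellow handle, 170 mm long, lying on the table along its x. A bystander.
Things that resemble listed ones, but are neither listed nor needed, are in the scene too. There is more than one size of the label_holder; the one meant has the size given above.

How it is judged:
On the way:
1. the holder is lifted clear of the stand in the gripper (height (world z) of label_holder above 0.04 m and contact force between the fingers and label_holder above 1 N and value of joint seat below 0.002 m), for 0.1 s.
At the end, for the whole second after the job is handed in: Holder in the bay within 4 mm (x) and 9 mm (y) of its middle, upright and square within 0.12 rad, card on the lip side, bottom edge 22 mm or more below the lip's top, seat down 6.5 mm or more, over 4 N on the shelf; fingers grip it (over 2 N) without touching the shelf; still (under 0.02 m/s) (value of joint seat above 0.0065 m and z of label_holder in the frame of slot_mouth below -0.022 m and x of label_holder in the frame of slot_mouth between -0.004 and 0.004 m and y of label_holder in the frame of slot_mouth between -0.009 and 0.009 m and x of card in the frame of slot_mouth below -0.001 m and angle between the z axis of label_holder and the z axis of shelf, either way round below 0.12 rad and angle between the x axis of label_holder and the x axis of shelf, either way round below 0.12 rad and contact force between label_holder and shelf above 4 N and contact force between the fingers and label_holder above 2 N and contact force between the fingers and shelf below 1 N and linear speed of label_holder below 0.02 m/s); the arm keeps its last pose, push and grip.
It fails at once if the pink parts tray is pushed more than 25 mm away or tipped over (distance of parts_tray from where it was at the start of the episode above 0.025 m or angle between parts_tray's own z axis and vertical above 0.5 rad).
It fails at once if the screw jar is pushed more than 25 mm away or tipped over (distance of screw_jar from where it was at the start of the episode above 0.025 m or angle between screw_jar's own z axis and vertical above 0.5 rad).
It fails at once if the screwdriver is pushed more than 25 mm away (distance of driver from where it was at the start of the episode above 0.025 m).
It fails at once if the holder is forced against the shelf with more than 50 N (contact force between label_holder and shelf above 50 N).
It also fails if it takes over 48 s, if anything falls off the work surface, if the arm or the gripper's body presses on something with over 40 N, if the wrist force passes 120 N, or if a joint passes its speed limit or range.

## Working session

There is one attempt and no reset: what is moved stays moved. The work goes in short steps, Python scripts to look and compute and a tool call to move; the robot and the scene stay as the last step left them, time stands still between calls to the robot, and variables do not carry over. Pictures are saved under pics/ and viewed, and the job is handed in when it is done.

Besides the shell and the picture viewer there is one more tool, called after "Emit:" by a JSON object that holds its "method" and its "body". jog_arm: Moves the arm, as the interface text tells. Its arguments: {"type":"object","properties":{"steps":{"type":"array","items":{"type":"object","properties":{"tx":{"type":"number"},"ty":{"type":"number"},"tz":{"type":"number"},"roll":{"type":"number"}}}},"fingers":{"type":"number"},"squeeze":{"type":"number"}},"required":["steps"]}

```bash
mkdir -p pics; cat > h.py <<'E'
from station import *
import numpy as np, cv2
def px(cam,p):
    m=camera_model(cam);T=np.linalg.inv(np.array(m["cam_to_world"]));q=T[:3,:3]@np.array(p)+T[:3,3]
    return m["fx"]*q[0]/q[2]+m["cx"],m["fy"]*q[1]/q[2]+m["cy"]
def atz(cam,u,v,z,m=None):
    m=m or camera_model(cam);T=np.array(m["cam_to_world"]);d=T[:3,:3]@np.array([(u-m["cx"])/m["fx"],(v-m["cy"])/m["fy"],1]);o=T[:3,3]
    return o+d*(z-o[2])/d[2]
E
python3 - <<'E'
from h import *
s=sense();print(s)
for c in ["side","top","wrist"]:
    cv2.imwrite(f"pics/{c}0.png",snapshot(c)); 
    print(c,np.round(camera_model(c)["cam_to_world"],3).tolist(),camera_model(c)["fx"])
for c in ["side","top"]:
    for t in ["label_holder","holder_grip","card","stand","slot_mouth","shelf","seat","parts_tray","screw_jar","driver"]:
        try: print(c,t,[(round(r["score"],2),np.round(r["position"],4).tolist()) for r in place_of(c,t)])
        except Exception as e: print(c,t,e)
print(sense()["time"])
E
```

```text
{'time': 0.0, 'qpos': array([ 1.29751763,  0.41795435, -0.01030452,  1.61416375,  0.0046791 ,
        1.11072124, -0.05299562]), 'joint_velocities': array([-0.00071442,  0.00112637,  0.00241478,  0.0004492 ,  0.00107075,
       -0.00190039, -0.00036469]), 'joint_efforts': array([ 2.04919459e-03, -8.64447784e+01,  6.80177025e-01, -4.34885502e+01,
        1.91425328e-02,  7.48917286e-03,  1.38875789e-04]), 'tcp_pos': array([ 0.14348394, -0.60794835,  0.23067689]), 'tool_rot': array([-6.01988862e-04,  9.93291886e-01,  1.15632416e-01, -1.06481101e-04]), 'force': array([0.15941992, 0.11994586, 0.21989367]), 'ft_torque': array([-0.04230125,  0.00941316, -0.00410749]), 'opening': 0.08523468514365125}
side [[-0.986, -0.131, 0.1, 0.408], [-0.164, 0.728, -0.665, 0.497], [0.014, -0.672, -0.74, 0.685], [0.0, 0.0, 0.0, 1.0]] 394.5119430484256
top [[-0.023, -0.998, 0.057, 0.426], [-0.999, 0.022, -0.026, -0.042], [0.025, -0.057, -0.998, 0.99], [0.0, 0.0, 0.0, 1.0]] 366.6221490620592
wrist [[0.229, -0.939, -0.256, 0.207], [-0.973, -0.222, -0.058, -0.593], [-0.002, 0.263, -0.965, 0.374], [0.0, 0.0, 0
[... 935 characters left out ...]
 0.0311, 0.0863]), (0.59, [0.2851, 0.2202, 0.0976]), (0.56, [0.4239, -0.124, 0.0984]), (0.2, [0.4379, 0.0264, 0.0017])]
top card [(0.71, [0.2798, 0.2272, 0.0617]), (0.62, [0.4322, -0.1228, 0.0601]), (0.54, [0.4316, 0.0323, 0.0488])]
top stand [(0.73, [0.4404, 0.0284, 0.0026])]
top slot_mouth [(0.65, [0.5836, -0.0519, 0.0786])]
top shelf [(0.67, [0.6724, -0.0444, -0.0029])]
top seat it knows: card, driver, holder_grip, label_holder, parts_tray, screw_jar, shelf, slot_mouth, stand
top parts_tray [(0.7, [0.4208, 0.2406, -0.0015])]
top screw_jar [(0.95, [0.4332, -0.2707, 0.001]), (0.46, [0.44, 0.0298, 0.0894]), (0.31, [0.4376, 0.0266, 0.0021])]
top driver [(0.82, [0.5818, -0.3466, 0.0044])]
1.05
```

View pics/side0.png

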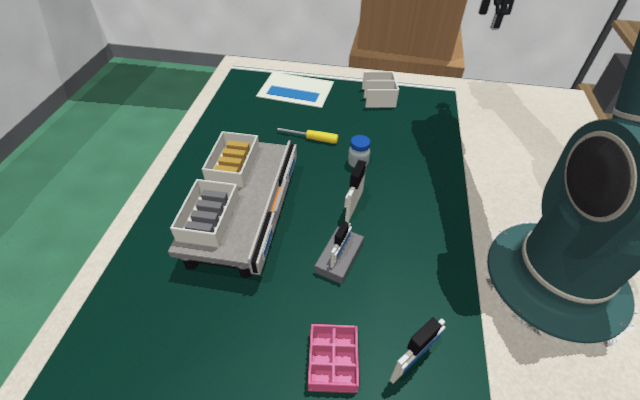

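View pics/top0.png

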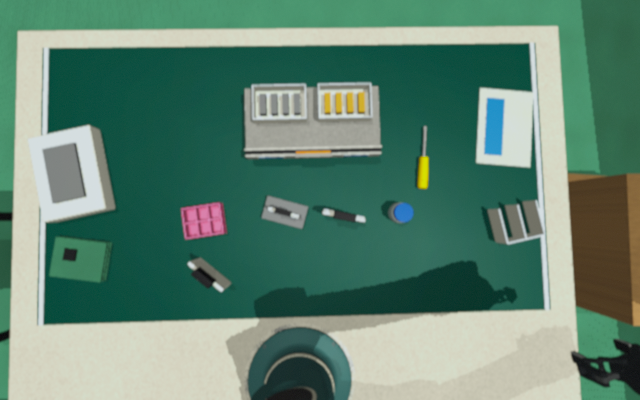

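The holder in the stand is the middle one (top px 284,211; side px 340,240). The other two are bigger look-alikes. I'll move above it and look with the wrist camera.

Emit:
{"method": "jog_arm", "body": {"steps": [{"tx":22,"ty":44,"tz":10,"roll":0.07},{"tx":44,"ty":88,"tz":10,"roll":0.14},{"tx":66,"ty":132,"tz":10,"roll":0.21},{"tx":88,"ty":176,"tz":10,"roll":0.28},{"tx":110,"ty":220,"tz":10,"roll":0.35},{"tx":132,"ty":264,"tz":10,"roll":0.42},{"tx":156,"ty":308,"tz":10,"roll":0.5},{"tx":174,"ty":349,"tz":10,"roll":0.58},{"tx":192,"ty":390,"tz":10,"roll":0.66},{"tx":210,"ty":431,"tz":10,"roll":0.74},{"tx":228,"ty":472,"tz":10,"roll":0.82},{"tx":246,"ty":513,"tz":10,"roll":0.9}]}}

```text
time: 2.25
tcp_pos: [0.39, -0.0935, 0.2416]
tool_rot: [0.0, 0.843, 0.537, 0.0]
force: [1.5, 0.2, -0.9]
opening: 0.0855
```

Emit:
{"method": "jog_arm", "body": {"steps": [{"tx":17,"ty":41,"tz":0,"roll":0.04},{"tx":34,"ty":82,"tz":0,"roll":0.04},{"tx":50,"ty":125,"tz":0,"roll":0.04},{"tx":50,"ty":125,"tz":0,"roll":0.04},{"tx":50,"ty":125,"tz":0,"roll":0.04}]}}

```text
time: 2.75
tcp_pos: [0.4396, 0.0304, 0.2412]
tool_rot: [-0.0, 0.833, 0.554, -0.0]
force: [0.0, -1.1, 0.4]
opening: 0.0853
```

```bash
python3 - <<'E'
from h import *
s=sense();print(s["time"],s["tcp_pos"],s["tool_rot"],s["qpos"])
m=camera_model("wrist")
im=snapshot("wrist");cv2.imwrite("pics/w1.png",im)
print(np.round(m["cam_to_world"],4).tolist(),m["fx"],m["cx"],m["cy"])
for t in ["holder_grip","card","stand","slot_mouth"]:
    print(t,[(round(r["score"],2),np.round(r["position"],4).tolist()) for r in place_of("wrist",t)])
print(sense()["time"])
E
```

```text
2.75 [0.43961111 0.03042913 0.24119181] [-2.04708730e-04  8.32670537e-01  5.53768663e-01 -4.72842425e-05] [ 0.52875704  0.11189578 -0.70584326  2.01721184  0.08365524  1.04085201
 -0.6133983 ]
[[0.922, -0.3734, -0.1029, 0.4642], [-0.3873, -0.8903, -0.2397, 0.0917], [-0.0021, 0.2608, -0.9654, 0.3848], [0.0, 0.0, 0.0, 1.0]] 320.61183358009 323.19778111441457 202.33693137576037
holder_grip [(0.96, [0.4203, -0.1231, 0.1008]), (0.9, [0.4357, 0.0319, 0.0831]), (0.59, [0.2882, 0.222, 0.1005])]
card [(0.89, [0.2811, 0.2261, 0.0628]), (0.73, [0.4306, -0.1255, 0.0613])]
stand [(0.92, [0.439, 0.0225, -0.0016])]
slot_mouth [(0.97, [0.5875, -0.0506, 0.0818])]
3.0
```

View pics/w1.png

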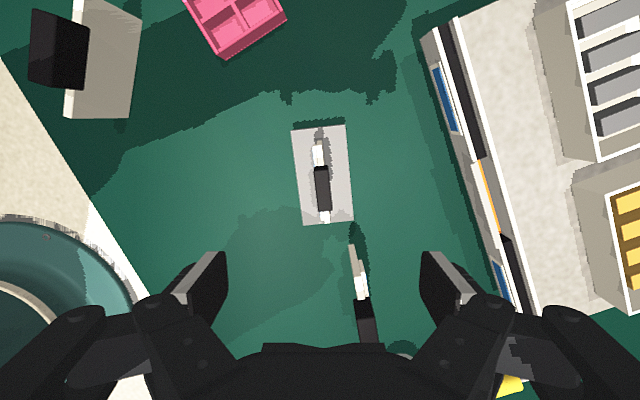

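The wrist view shows the stand at px (322,175), the grip at (322,187), and the bay with the orange seat at about (487,190). I'll enlarge these to measure them.

```bash
python3 - <<'E'
import cv2,numpy as np
im=cv2.imread("pics/w1.png")
a=cv2.resize(im[110:240,270:380],None,fx=5,fy=5,interpolation=cv2.INTER_CUBIC)[:590]
cv2.imwrite("pics/w1a.png",a[:600])
b=cv2.resize(im[20:320,410:540],None,fx=2,fy=2,interpolation=cv2.INTER_CUBIC)
cv2.imwrite("pics/w1b.png",b)
E
```

```text
(no output)
```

View pics/w1a.png

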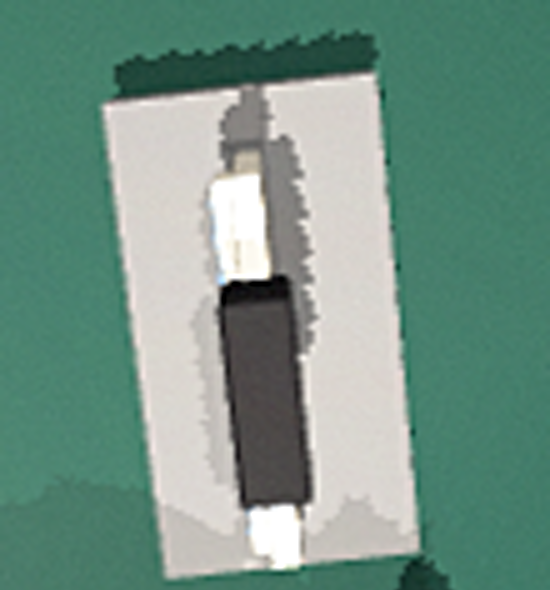

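View pics/w1b.png

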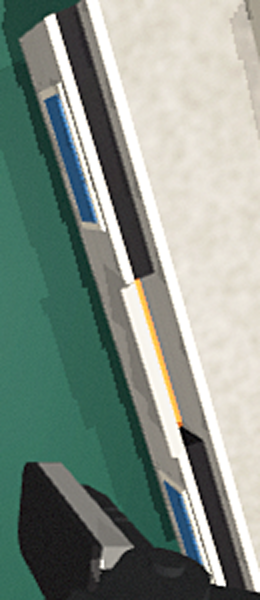

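```bash
python3 - <<'E'
from h import *
m=dict(fx=320.61183,fy=320.61183,cx=323.1978,cy=202.3369,cam_to_world=np.array([[0.922,-0.3734,-0.1029,0.4642],[-0.3873,-0.8903,-0.2397,0.0917],[-0.0021,0.2608,-0.9654,0.3848],[0,0,0,1]]))
f=lambda u,v,z:atz("wrist",270+u/5,110+v/5,z,m)[:2]
g=lambda u,v,z:atz("wrist",410+u/2,20+v/2,z,m)[:2]
def rep(n,P):
    P=np.array(P);print(n,"c",P.mean(0).round(4)," yaws",[round(float(np.arctan2(*( -d[0],d[1]))),3) for d in (P[0]-P[3],P[1]-P[2])],"len",np.linalg.norm(P[0]-P[3]).round(4),"w",np.linalg.norm(P[0]-P[1]).round(4))
rep("stand",[f(104,102,.026),f(376,72,.026),f(420,550,.026),f(165,578,.026)])
rep("grip",[f(222,303,.096),f(290,300,.096),f(313,500,.096),f(243,505,.096)])
for n,a,b,z in [("back",(98,0),(260,560),.09),("backInner",(88,0),(255,590),.09),("lip",(50,20),(215,580),.08),("boardlip",(122,288),(178,457),.085)]:
    A,B=g(*a,z),g(*b,z);d=A-B;print(n,A.round(4),B.round(4),"yaw",np.arctan2(-d[0],d[1]).round(4))
for p in [(137,277),(153,270),(183,425),(200,437)]: print(p,g(*p,.08).round(4))
s=sense();R=s["tool_rot"];a=np.arctan2(R[2],R[1]);print("tool y yaw rel", (2*a-np.pi/2).round(4))
E
```

```text
stand c [0.4377 0.03  ]  yaws [-0.293, -0.286] len 0.1106 w 0.0597
grip c [0.4379 0.0301]  yaws [-0.302, -0.28] len 0.0385 w 0.0124
back [0.5964 0.1188] [ 0.5994 -0.165 ] yaw 0.0103
backInner [0.5926 0.1204] [ 0.5929 -0.1816] yaw 0.001
lip [0.5797 0.1203] [ 0.5788 -0.1764] yaw -0.0032
boardlip [ 0.5744 -0.002 ] [ 0.5768 -0.0956] yaw 0.0252
(137, 277) [ 0.5843 -0.0012]
(153, 270) [ 0.5921 -0.001 ]
(183, 425) [ 0.5854 -0.0826]
(200, 437) [ 0.5917 -0.0923]
tool y yaw rel -0.4006
```

Emit:
{"method": "jog_arm", "body": {"steps": [{"tx":-2,"ty":0,"tz":-30,"roll":0.11},{"tx":-2,"ty":0,"tz":-70,"roll":0.11},{"tx":-2,"ty":0,"tz":-100,"roll":0.11},{"tx":-2,"ty":0,"tz":-100,"roll":0.11}]}}

```text
time: 3.4
tcp_pos: [0.4356, 0.0291, 0.1387]
tool_rot: [-0.002, 0.802, 0.598, -0.002]
force: [-0.4, 1.0, 1.3]
opening: 0.0854
```

```bash
python3 - <<'E'
from h import *
s=sense();print(s["time"],s["tcp_pos"],s["tool_rot"],s["force"])
m=camera_model("wrist")
im=snapshot("wrist");cv2.imwrite("pics/w2.png",im)
import pickle;pickle.dump(m,open("w2.pkl","wb"))
for t in ["holder_grip"]:
    print(t,[(round(r["score"],2),np.round(r["position"],4).tolist()) for r in place_of("wrist",t)])
E
```

```text
3.4 [0.43561853 0.02913977 0.13868328] [-0.00183003  0.80176781  0.59762969 -0.00194524] [-0.43893515  1.00875411  1.28938207]
holder_grip [(0.94, [0.4364, 0.0343, 0.0863]), (0.21, [0.4405, 0.0253, 0.0016])]
```

View pics/w2.png

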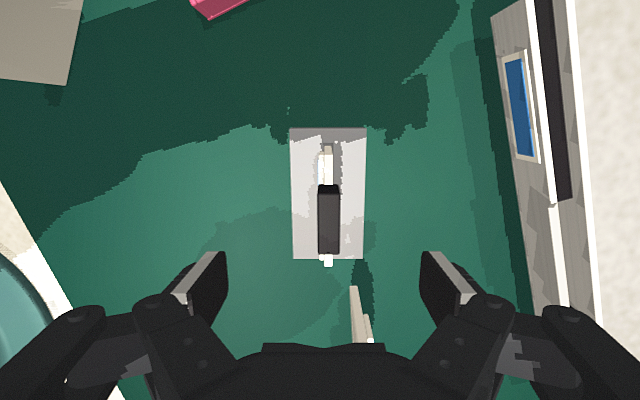

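The grip is at px (328,222), square in the picture and almost centred between the fingers. I'll compute the offset.

```bash
python3 - <<'E'
from h import *
import pickle;m=pickle.load(open("w2.pkl","rb"))
P=np.array([atz("wrist",u,v,.096,m)[:2] for u,v in [(318.5,192),(339,191),(339.5,253),(318,254)]])
c=P.mean(0);d=P[0]-P[3];e=P[1]-P[2];print(c,[np.arctan2(-x[0],x[1]) for x in(d,e)],np.linalg.norm(d),np.linalg.norm(P[0]-P[1]))
P=np.array([atz("wrist",u,v,.026,m)[:2] for u,v in [(290,128),(366,128),(363,259),(294,258)]])
d=P[0]-P[3];e=P[1]-P[2];print(P.mean(0),[np.arctan2(-x[0],x[1]) for x in(d,e)],np.linalg.norm(d),np.linalg.norm(P[0]-P[1]))
s=sense();R=s["tool_rot"];print(2*np.arctan2(R[2],R[1])-np.pi/2,s["tcp_pos"])
E
```

```text
[0.4380294  0.03093088] [np.float64(-0.30213170345130363), np.float64(-0.2696945596872212)] 0.04008001270202561 0.01223449023517413
[0.43802294 0.02993773] [np.float64(-0.28597964560942485), np.float64(-0.2790036226182506)] 0.11018637789985593 0.0591922171707484
-0.2893473263397133 [0.4377109  0.02959087 0.14199421]
```

Emit:
{"method": "jog_arm", "body": {"steps": [{"tx":0,"ty":1,"tz":-30,"roll":0.005},{"tx":0,"ty":1,"tz":-55,"roll":0.005},{"tx":0,"ty":1,"tz":-75,"roll":0.005},{"tx":0,"ty":1,"tz":-75,"roll":0.005},{"tx":0,"ty":1,"tz":-75,"roll":0.005}]}}

```text
time: 4.0
tcp_pos: [0.4385, 0.0307, 0.0678]
tool_rot: [0.001, 0.8, 0.6, 0.001]
force: [0.7, -0.0, 0.7]
opening: 0.0852
```

Emit:
{"method": "jog_arm", "body": {"steps": [{"tz":0},{"tz":0},{"tz":0},{"tz":0},{"tz":0},{"tz":0},{"tz":0},{"tz":0}], "fingers": 0, "squeeze": 50}}

```text
schema error: expected keys tx, ty, tz, roll
```

Emit:
{"method": "jog_arm", "body": {"steps": [{"tx":0,"ty":0,"tz":0,"roll":0},{"tx":0,"ty":0,"tz":0,"roll":0},{"tx":0,"ty":0,"tz":0,"roll":0},{"tx":0,"ty":0,"tz":0,"roll":0},{"tx":0,"ty":0,"tz":0,"roll":0},{"tx":0,"ty":0,"tz":0,"roll":0},{"tx":0,"ty":0,"tz":0,"roll":0},{"tx":0,"ty":0,"tz":0,"roll":0}], "fingers": 0, "squeeze": 50}}

```text
time: 4.8
tcp_pos: [0.438, 0.0307, 0.0665]
tool_rot: [0.0, 0.8, 0.6, 0.0]
force: [0.1, -0.8, 5.4]
opening: 0.0132
```

```bash
python3 - <<'E'
from h import *
s=sense();print(s["time"],s["tcp_pos"],s["tool_rot"],s["force"],s["opening"])
m=camera_model("wrist")
im=snapshot("wrist");cv2.imwrite("pics/w3.png",im)
import pickle;pickle.dump(m,open("w3.pkl","wb"))
E
```

```text
4.8 [0.43800721 0.03072825 0.06653949] [2.35774875e-04 8.00067830e-01 5.99909454e-01 2.42100244e-04] [ 0.11813874 -0.77951786  5.40146538] 0.013196258098618283
```

View pics/w3.png

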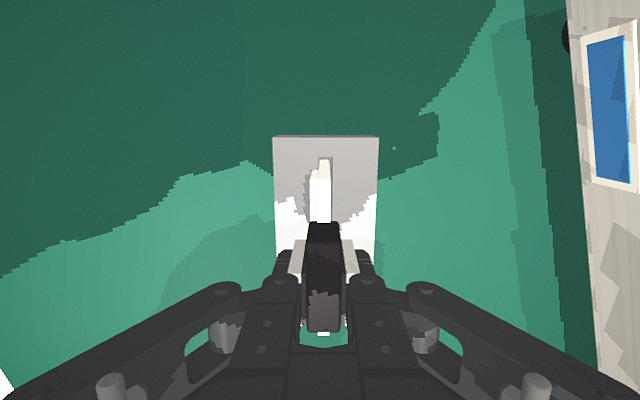

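Grip closed on the block (13.2 mm opening). Now lift straight up, turn square, and stop short of the rail.

Emit:
{"method": "jog_arm", "body": {"steps": [{"tx":0,"ty":0,"tz":15,"roll":0},{"tx":0,"ty":0,"tz":45,"roll":0},{"tx":0,"ty":0,"tz":90,"roll":0},{"tx":0,"ty":0,"tz":130,"roll":0},{"tx":30,"ty":-22,"tz":130,"roll":0.1},{"tx":60,"ty":-44,"tz":130,"roll":0.2},{"tx":92,"ty":-77,"tz":130,"roll":0.285},{"tx":92,"ty":-77,"tz":130,"roll":0.285},{"tx":92,"ty":-77,"tz":130,"roll":0.285}]}}

```text
time: 5.75
tcp_pos: [0.5295, -0.0467, 0.1956]
tool_rot: [-0.001, 0.707, 0.707, -0.0]
force: [-1.0, 0.3, -0.2]
opening: 0.0134
```

```bash
python3 - <<'E'
from h import *
import pickle
s=sense();print(s["time"],s["tcp_pos"],s["tool_rot"],s["force"],s["opening"])
m=camera_model("wrist")
im=snapshot("wrist");cv2.imwrite("pics/w4.png",im);pickle.dump(m,open("w4.pkl","wb"))
sd=snapshot("side");cv2.imwrite("pics/s4.png",sd)
t=snapshot("top");cv2.imwrite("pics/t4.png",t)
for c in ["wrist","side","top"]:
  for t in ["slot_mouth","holder_grip"]:
    print(c,t,[(round(r["score"],2),np.round(r["position"],4).tolist()) for r in place_of(c,t)])
E
```

```text
5.75 [ 0.52949097 -0.04667746  0.19557241] [-8.11612545e-04  7.07238638e-01  7.06974417e-01 -1.52035313e-04] [-1.0035241   0.32856694 -0.22211783] 0.013351406517011537
wrist slot_mouth [(0.92, [0.5906, -0.053, 0.0846])]
wrist holder_grip [(0.88, [0.5289, -0.0457, 0.2118]), (0.82, [0.4231, -0.1257, 0.1001])]
side slot_mouth [(0.89, [0.5891, -0.0461, 0.079])]
side holder_grip [(0.96, [0.4249, -0.1201, 0.0995]), (0.87, [0.2905, 0.2203, 0.1009]), (0.75, [0.527, -0.0474, 0.2107])]
top slot_mouth []
top holder_grip [(0.83, [0.2864, 0.2205, 0.1012])]
```

View pics/w4.png

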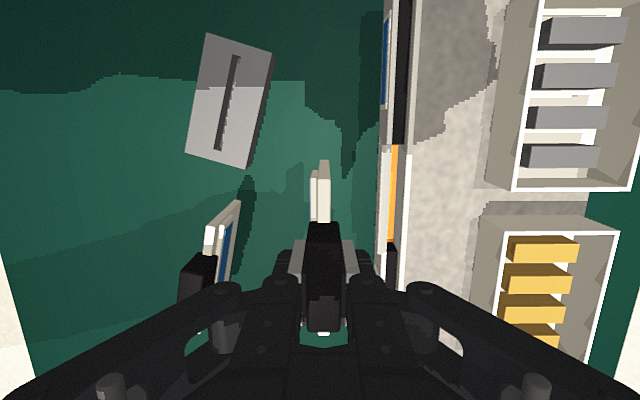

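View pics/s4.png

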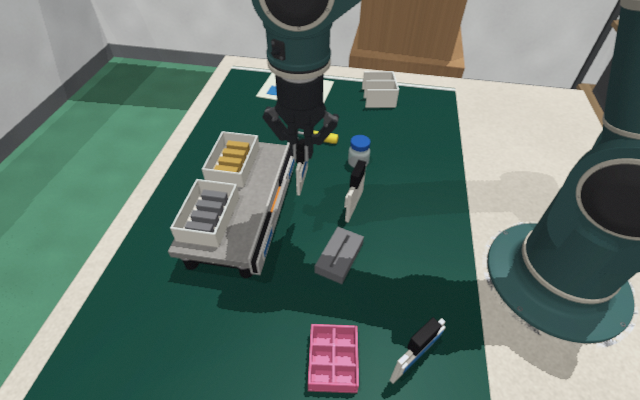

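The holder is held clear of the empty stand with its card frame on the −x side. The bay in w4 runs from px (393,145) to (390,243). I'll enlarge the rail.

```bash
python3 - <<'E'
import cv2
im=cv2.imread("pics/w4.png")
a=cv2.resize(im[130:275,290:430],None,fx=5,fy=4,interpolation=cv2.INTER_CUBIC)
cv2.imwrite("pics/w4a.png",a)
E
```

```text
(no output)
```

View pics/w4a.png

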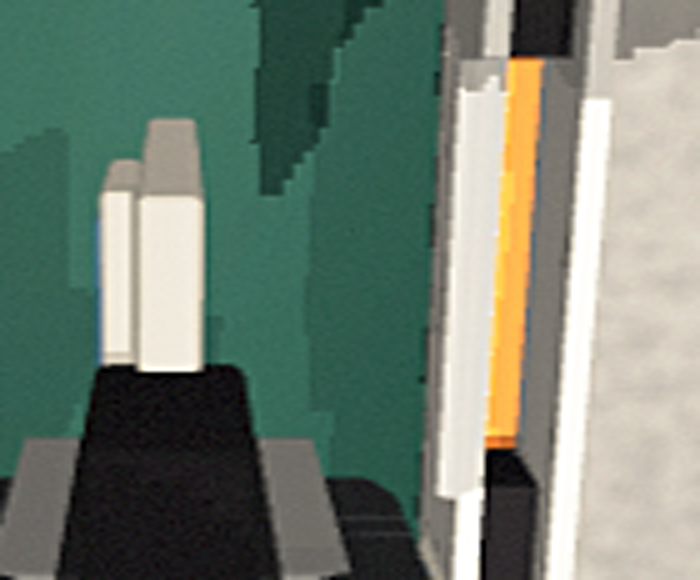

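```bash
python3 - <<'E'
from h import *
import pickle;m=pickle.load(open("w4.pkl","rb"))
f=lambda u,v,z:atz("wrist",290+u/5,130+v/4,z,m)[:2].round(4)
print("fill up end L/R",[ (z,f(512,57,z),f(572,57,z)) for z in(.08,.09)])
print("fill lo end L/R",[ (z,f(484,485,z),f(535,485,z)) for z in(.08,.09)])
print("lip inner up",f(512,10,.08),"lo",f(482,540,.08))
print("back strip L",f(585,100,.09),f(550,540,.09),"R",f(612,100,.09),f(578,540,.09))
print("flare edge up/lo, right(z.08)",f(507,80,.08),f(482,490,.08),"left(.085)",f(462,80,.085),f(438,495,.085))
# holder: +y edge of plate bottom ; plate bottom z
s=sense();zb=.1955+.019-.076+.003-.003
for z in(.135,):print("bottom far corners",f(149,120,z),f(196,120,z),"frame")
for z in(.201,):print("plate top corners +y",f(138,195,z),f(205,195,z), "near grip",f(138,370,z),f(205,370,z))
for z in(.225,):print("grip top",f(97,370,z),f(242,370,z))
E
```

```text
fill up end L/R [(0.08, array([ 0.5833, -0.002 ]), array([ 0.5928, -0.0021])), (0.09, array([ 0.5812, -0.0012]), array([ 0.5904, -0.0012]))]
fill lo end L/R [(0.08, array([ 0.5834, -0.0942]), array([ 0.5923, -0.0942])), (0.09, array([ 0.5813, -0.0898]), array([ 0.5899, -0.0898]))]
lip inner up [0.5828 0.0071] lo [ 0.5837 -0.1073]
back strip L [ 0.5929 -0.0094] [ 0.5932 -0.1024] R [ 0.5971 -0.0094] [ 0.5979 -0.1024]
flare edge up/lo, right(z.08) [ 0.5827 -0.0066] [ 0.5831 -0.0954] left(.085) [ 0.5746 -0.0061] [ 0.5746 -0.0944]
bottom far corners [ 0.526  -0.0073] [ 0.532  -0.0073] frame
plate top corners +y [ 0.5259 -0.0068] [ 0.5318 -0.0068] near grip [ 0.5258 -0.027 ] [ 0.5319 -0.027 ]
grip top [ 0.5232 -0.0189] [ 0.5341 -0.0189]
```

Slot x 0.583–0.593 and bay y −0.094 to −0.002, both matching the 10 × 92 mm given. The plate is 6 mm thick and centred at (0.529, −0.047). I need +59 in x and −1 in y. I'll move over and down to just above the strip.

Emit:
{"method": "jog_arm", "body": {"steps": [{"tx":20,"ty":0,"tz":0,"roll":0.004},{"tx":40,"ty":-1,"tz":0,"roll":0.004},{"tx":59,"ty":-1,"tz":0,"roll":0.004},{"tx":59,"ty":-1,"tz":-18,"roll":0.004},{"tx":59,"ty":-1,"tz":-36,"roll":0.004},{"tx":59,"ty":-1,"tz":-36,"roll":0.004},{"tx":59,"ty":-1,"tz":-36,"roll":0.004},{"tx":59,"ty":-1,"tz":-36,"roll":0.004}]}}

```text
time: 7.0
tcp_pos: [0.589, -0.0472, 0.1613]
tool_rot: [0.001, 0.705, 0.709, 0.0]
force: [0.5, 0.8, -0.5]
opening: 0.0134
```

```bash
python3 - <<'E'
from h import *
import pickle
s=sense();print(s["time"],s["tcp_pos"],s["tool_rot"],s["force"],s["opening"])
m=camera_model("wrist")
im=snapshot("wrist");cv2.imwrite("pics/w5.png",im);pickle.dump(m,open("w5.pkl","wb"))
sd=snapshot("side");cv2.imwrite("pics/s5.png",cv2.resize(sd[120:300,200:360],None,fx=3.3,fy=3.3,interpolation=cv2.INTER_CUBIC))
a=cv2.resize(im[130:275,270:410],None,fx=5,fy=4,interpolation=cv2.INTER_CUBIC)
cv2.imwrite("pics/w5a.png",a)
E
```

```text
7.0 [ 0.58899461 -0.04720078  0.16133525] [5.10541689e-04 7.05309565e-01 7.08899188e-01 3.14932012e-04] [ 0.54354571  0.75924839 -0.4989749 ] 0.013354960294324916
```

View pics/w5a.png

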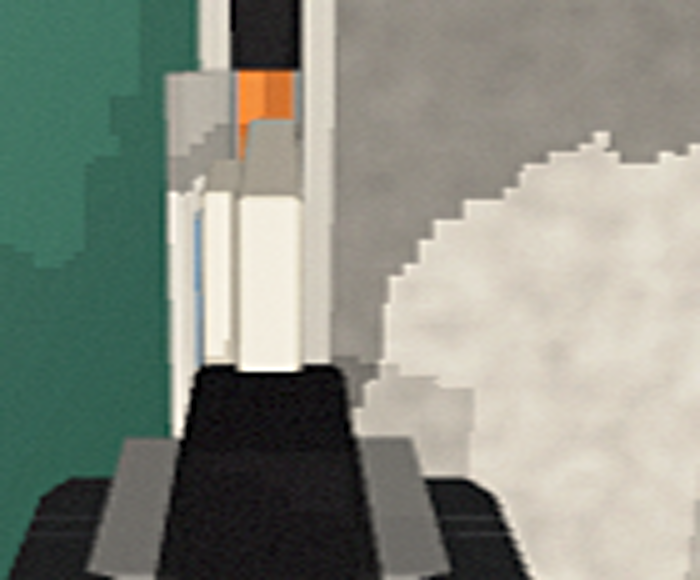

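View pics/s5.png

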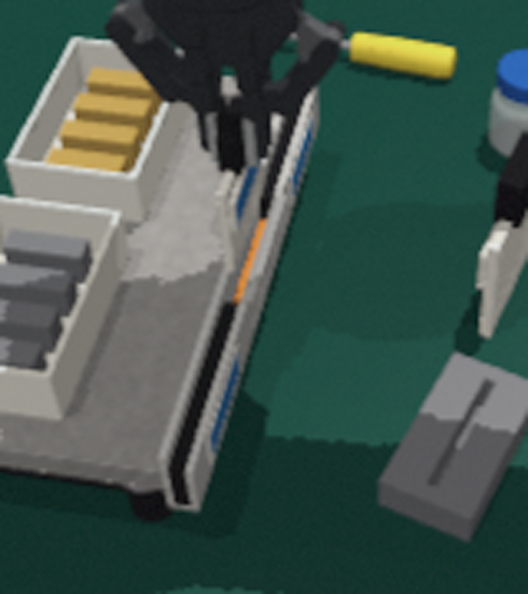

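```bash
python3 - <<'E'
from h import *
import pickle;m=pickle.load(open("w5.pkl","rb"))
f=lambda u,v,z:atz("wrist",270+u/5,130+v/4,z,m)[:2].round(4)
print("lip",f(231,50,.08),f(232,65,.08),"back L",f(302,100,.09),f(304,300,.09),"R",f(333,100,.09))
print("fill end",f(240,70,.08),"fill R",f(299,60,.08))
print("bottom",f(248,120,.1),f(298,120,.1),"top",f(238,195,.167),f(302,195,.167),f(239,370,.167),f(302,370,.167))
s=sense();R=s["tool_rot"];print(s["tcp_pos"],2*np.arctan2(R[2],R[1])-np.pi/2)
E
```

```text
lip [0.5827 0.0014] [ 0.5829 -0.0012] back L [ 0.5924 -0.006 ] [ 0.5931 -0.0407] R [ 0.5966 -0.006 ]
fill end [ 0.584 -0.002] fill R [ 5.922e-01 -3.000e-04]
bottom [ 0.5853 -0.008 ] [ 0.5917 -0.008 ] top [ 0.5852 -0.0073] [ 0.5908 -0.0073] [ 0.5853 -0.0275] [ 0.591  -0.0274]
[ 0.58895296 -0.04732258  0.1612091 ] 0.004889383463309693
```

Plate centred at 0.588 in a slot centred at 0.588, with y within 1 mm. Descending into the slot, above the seat.

Emit:
{"method": "jog_arm", "body": {"steps": [{"tx":-0.5,"ty":0,"tz":-6,"roll":0},{"tx":-0.5,"ty":0,"tz":-12,"roll":0},{"tx":-0.5,"ty":0,"tz":-18,"roll":0},{"tx":-0.5,"ty":0,"tz":-24,"roll":0},{"tx":-0.5,"ty":0,"tz":-30,"roll":0},{"tx":-0.5,"ty":0,"tz":-33,"roll":0},{"tx":-0.5,"ty":0,"tz":-33,"roll":0},{"tx":-0.5,"ty":0,"tz":-33,"roll":0}]}}

```text
time: 7.9
tcp_pos: [0.5882, -0.0472, 0.1273]
tool_rot: [0.0, 0.705, 0.709, 0.0]
force: [0.2, 0.4, -0.5]
opening: 0.0131
```

```bash
python3 - <<'E'
from h import *
s=sense();print(s["time"],s["tcp_pos"],s["tool_rot"],s["force"],s["opening"])
im=snapshot("wrist")
cv2.imwrite("pics/w6a.png",cv2.resize(im[130:275,270:410],None,fx=5,fy=4,interpolation=cv2.INTER_CUBIC))
E
```

```text
7.9 [ 0.58817613 -0.04720307  0.12734464] [8.65388576e-06 7.05300913e-01 7.08908048e-01 2.89403913e-05] [ 0.16268245  0.43533905 -0.47574817] 0.013068491683503002
```

View pics/w6a.png

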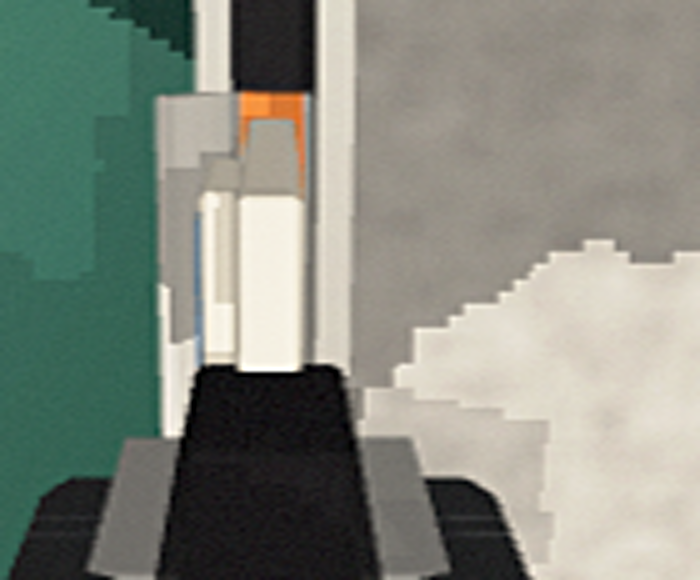

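The bottom edge is inside the slot, with the plate centred between lip and strip (u 240–303) and no contact force. Pressing gently.

Emit:
{"method": "jog_arm", "body": {"steps": [{"tx":0,"ty":0,"tz":-1,"roll":0},{"tx":0,"ty":0,"tz":-2,"roll":0},{"tx":0,"ty":0,"tz":-3,"roll":0},{"tx":0,"ty":0,"tz":-4,"roll":0},{"tx":0,"ty":0,"tz":-5,"roll":0},{"tx":0,"ty":0,"tz":-6,"roll":0},{"tx":0,"ty":0,"tz":-7,"roll":0},{"tx":0,"ty":0,"tz":-7,"roll":0},{"tx":0,"ty":0,"tz":-7,"roll":0}]}}

```text
time: 8.85
tcp_pos: [0.5881, -0.0473, 0.1203]
tool_rot: [0.0, 0.705, 0.709, -0.0]
force: [-0.4, -0.3, 3.4]
opening: 0.013
```

Emit:
{"method": "jog_arm", "body": {"steps": [{"tx":0,"ty":0,"tz":-1,"roll":0},{"tx":0,"ty":0,"tz":-2,"roll":0},{"tx":0,"ty":0,"tz":-3,"roll":0},{"tx":0,"ty":0,"tz":-3,"roll":0},{"tx":0,"ty":0,"tz":-3,"roll":0},{"tx":0,"ty":0,"tz":-3,"roll":0}]}}

```text
time: 9.45
tcp_pos: [0.5882, -0.0473, 0.1173]
tool_rot: [0.0, 0.705, 0.709, 0.0]
force: [-1.3, -1.2, 5.5]
opening: 0.0133
```

Emit:
{"method": "jog_arm", "body": {"steps": [{"tx":0,"ty":0,"tz":-1,"roll":0},{"tx":0,"ty":0,"tz":-2,"roll":0},{"tx":0,"ty":0,"tz":-2,"roll":0},{"tx":0,"ty":0,"tz":-2,"roll":0},{"tx":0,"ty":0,"tz":-2,"roll":0}]}}

```text
time: 9.95
tcp_pos: [0.5883, -0.0472, 0.1156]
tool_rot: [0.0, 0.705, 0.709, 0.0]
force: [-3.0, -0.6, 9.8]
opening: 0.0132
```

Emit:
{"method": "jog_arm", "body": {"steps": [{"tx":0.5,"ty":0,"tz":-0.5,"roll":0},{"tx":0.5,"ty":0,"tz":-0.5,"roll":0},{"tx":0.5,"ty":0,"tz":-0.5,"roll":0},{"tx":0.5,"ty":0,"tz":-0.5,"roll":0}]}}

```text
time: 10.35
tcp_pos: [0.5886, -0.0473, 0.1155]
tool_rot: [0.0, 0.705, 0.709, -0.0]
force: [-6.8, -0.9, 19.2]
opening: 0.0133
```

```bash
python3 - <<'E'
from h import *
import pickle
for i in range(3):
    s=sense();print(s["time"],s["tcp_pos"],s["force"],s["ft_torque"])
    m=camera_model("wrist");im=snapshot("wrist")
pickle.dump(m,open("w7.pkl","wb"))
cv2.imwrite("pics/w7a.png",cv2.resize(im[130:275,270:410],None,fx=5,fy=4,interpolation=cv2.INTER_CUBIC))
sd=snapshot("side");cv2.imwrite("pics/s7.png",cv2.resize(sd[120:300,200:360],None,fx=3.3,fy=3.3,interpolation=cv2.INTER_CUBIC))
E
```

```text
10.35 [ 0.5886074  -0.04726378  0.11549328] [-6.75348848 -0.90983613 19.15066991] [-0.13181954  1.88364171 -0.05514131]
10.4 [ 0.58860733 -0.04721686  0.11548321] [-7.55505186 -0.2046299  19.17957036] [-0.16828481  1.96985358  0.00952596]
10.45 [ 0.58861987 -0.04722502  0.11548415] [-6.00317326 -0.50433464 18.98492657] [-0.13431354  1.94850115 -0.01537857]
```

View pics/w7a.png

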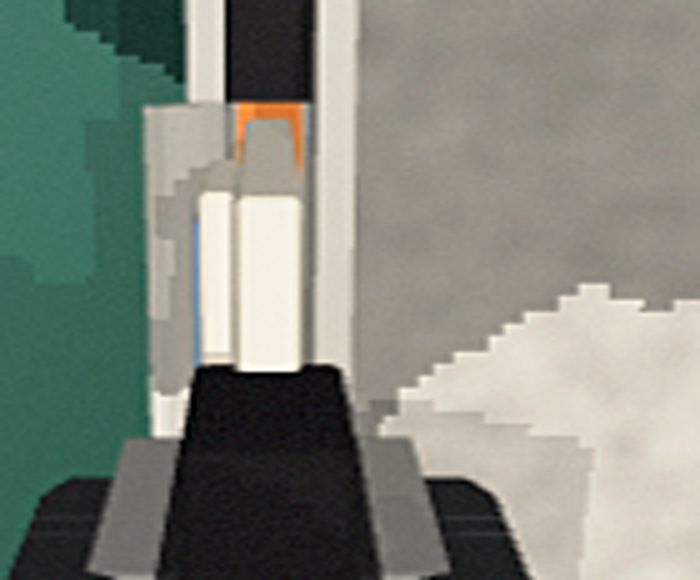

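View pics/s7.png

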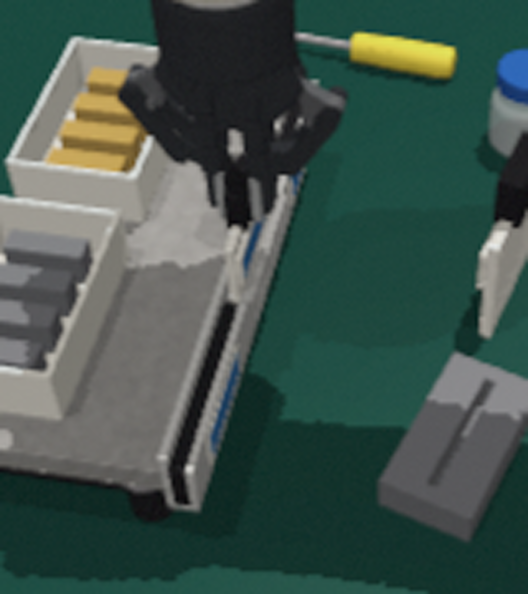

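The stop is stiff at TCP z 0.1155, which matches the computed home depth (bottom at 55 mm). The force is 19 N. I'll take out the sideways load.

Emit:
{"method": "jog_arm", "body": {"steps": [{"tx":-0.5,"ty":0,"tz":0,"roll":0},{"tx":-1,"ty":0,"tz":0,"roll":0},{"tx":-1,"ty":0,"tz":0,"roll":0},{"tx":-1,"ty":0,"tz":0,"roll":0}]}}

```text
time: 10.95
tcp_pos: [0.5882, -0.0472, 0.1155]
tool_rot: [0.001, 0.705, 0.709, 0.0]
force: [-1.4, -0.3, 14.9]
opening: 0.0131
```

```bash
python3 - <<'E'
from h import *
import pickle
for i in range(3):
    s=sense();print(s["time"],s["tcp_pos"],s["tool_rot"],s["force"],s["ft_torque"],s["opening"],abs(s["joint_velocities"]).max())
    m=camera_model("wrist");im=snapshot("wrist")
pickle.dump(m,open("w8.pkl","wb"))
cv2.imwrite("pics/w8a.png",cv2.resize(im[130:275,270:410],None,fx=5,fy=4,interpolation=cv2.INTER_CUBIC))
for t in ["slot_mouth","holder_grip","card"]:
    print(t,[(round(r["score"],2),np.round(r["position"],4).tolist()) for r in place_of("wrist",t)])
E
```

```text
10.95 [ 0.58816024 -0.0472424   0.11552268] [5.82863867e-04 7.05332501e-01 7.08876292e-01 3.54117919e-04] [-1.39655794 -0.25767474 14.91363397] [-0.18492732  0.61434304 -0.00366307] 0.013130586417229445 0.0026247922712291406
11.0 [ 0.58816479 -0.0472504   0.11551367] [5.70171790e-04 7.05347976e-01 7.08860906e-01 3.51816795e-04] [-1.79762581  0.48934452 14.7915862 ] [-0.1168668   0.61651787 -0.07327413] 0.01325311188407147 0.001825276391423273
11.05 [ 0.58816938 -0.0472635   0.11551314] [5.78077350e-04 7.05331106e-01 7.08877694e-01 3.34231025e-04] [-2.11890548 -1.51460033 14.33103563] [-0.07612058  0.67386809 -0.00298843] 0.01325767911154729 0.0020082883761934037
slot_mouth [(0.21, [0.6729, -0.043, -0.0049]), (0.18, [0.4401, 0.023, -0.0008])]
holder_grip [(0.83, [0.5879, -0.0453, 0.1333]), (0.73, [0.4223, -0.1218, 0.1045])]
card [(0.59, [0.4346, -0.123, 0.0626])]
```

View pics/w8a.png

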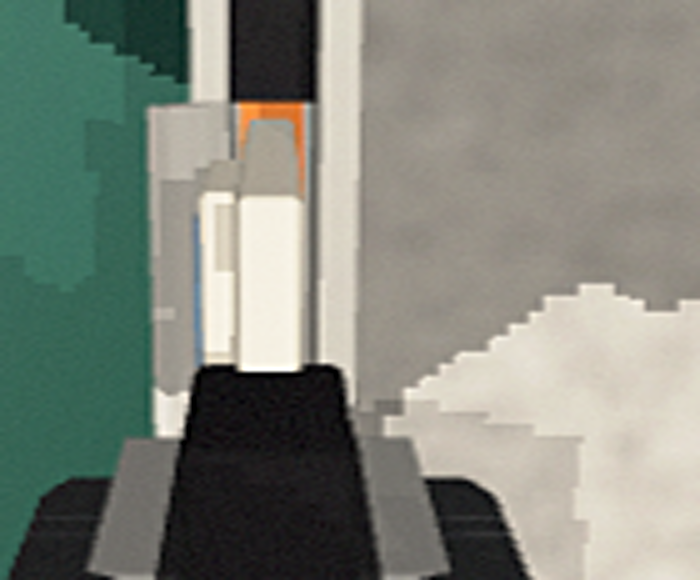

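The last view shows the plate at the same place in the gripper (u 238–303), so it hasn't slipped. It stands centred between lip and strip. The press is about 14.5 N, steady, on the hard stop. Handing in.

```bash
python3 - <<'E'
from h import *
close_job();s=sense();print(s["time"],s["tcp_pos"],s["force"],s["opening"])
E
```

```text
the job is handed in; nothing more can be done
the job is handed in; nothing more can be done
```

I lifted the label holder from its stand by the black grip and slid it down behind the lip, blue card facing out. It is pressed onto the seat's solid stop and the gripper is still holding it. I handed the job in at about 11.2 s of the 48 s allowed; no verdict was reported.

**Last checks before handing in:**
- **Position:** the tool was at (0.588, −0.047), against a slot centre I measured at (0.588, −0.048). It was square to within about 0.01 rad.
- **Depth:** I work out the bottom edge at about 55 mm above the table, which is 25 mm below the lip. This comes from the tool height and the grip offset, and I could not see it directly.
- **Seat:** the force rose steeply at this depth, which fits the solid stop. The press was a steady 14–15 N upward on the tool; the highest I read was about 19 N, against the 50 N limit.
- **Grip:** the opening was 13.2 mm at a 50 N squeeze, and the pictures show no slip.
- **Bystanders:** I never moved near the tray, jar or screwdriver. I did not measure their positions again at the end.

**What disagreed or failed:**
- **Detectors:** in the last wrist picture they did not find the bay or this holder's card, because the gripper hides them. For the final position I relied on my own pixel measurements.
- **Sideways load:** a brief push of about 7 N appeared when I shifted 0.5 mm in x. Moving back brought it down to about 2 N.

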